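# Gauge the microscope riser ring and park it in the matching bay

### The job

Slide the riser ring along the bench, without lifting it, gently in under the yellow step of the steel height gauge as far as it will go, to feel whether it is low enough to pass under the step or is stopped by it. Then slide it back out and all the way home into the bay that matches: the low bay with the fixed blue roof if it passed under, or the tall bay with the hinged orange flag (which a tall ring swings up) if it was stopped. Leave the other things on the bench where they are.

Things in the scene. Friction and masses are not known exactly. Their poses are not given: they have to be found in the camera images.
- ring: Loose riser ring lying flat, 0.2-0.35 kg: black base, diameter 88 mm, bore 52, 16 high; aluminium collar (86, bore 54) standing out of it, locked at an unknown height, new every time: overall height 19 to 31 mm. Origin: centre of the underside, on the bench; z up; yaw means nothing. Shut fingertips put down into its bore can drag it any way, no grasp needed.
- gauge: Origin: on the bench where the ring's centre stands when home; x = sliding-in direction, within 0.25 rad of straight ahead. Steel block, yellow step, 33 mm high, 80 wide, no side walls: back face at x +44 mm; step overhanging it, front edge x +34, underside 25 above the bench. A lower ring goes under to the back face (centre x 0); a taller one stops at the step, centre x -9.
- low_bay: Fixed grey bay, walls 20 mm high: back face at x +44 mm, side walls' inner faces y +-49 (outer +-58) from x -18; lips flare to y +-66 at x -42. Blue roof over the back, front edge x +34, underside 26 above the bench, top 34: only a low ring gets home. Origin: on the bench where the ring's centre stands when home; x = sliding-in direction, within 0.25 rad of straight ahead. 
- tall_bay: Fixed grey bay, walls 20 mm high: back face at x +44 mm, side walls' inner faces y +-49 (outer +-58) from x -18; lips flare to y +-66 at x -42. Orange flag hung at x +34 from a rod 47 up (posts y +-58.5, 52 high), its lower edge 24 above the bench. Origin: on the bench where the ring's centre stands when home; x = sliding-in direction, within 0.25 rad of straight ahead. 
- flag (a joint): Hinge angle of the orange flag of the tall bay: 0 hanging straight down, growing to 1.4 rad as it swings up away from the robot; very light, falls back by itself. Gauge, low bay and tall bay stand in any left-to-right order.
- loupe: Bystander: loose black eye loupe, 30 mm across, 32 mm high, standing between two fixtures. Origin: centre of the underside.
- objective: Bystander: loose steel microscope objective with a red band, 24 mm across, 40 mm high, standing between two fixtures. Origin: centre of the underside.
- screw_dish: Bystander: loose white dish, 64 mm across, 22 mm high. Origin: centre of the underside.
- oil_jar: Bystander: loose amber jar with a black cap, 40 mm across, 50 mm high. Origin: centre of the underside.
- watch_head: Bystander: loose wrist watch without strap, 38 mm across, 9 mm high. Origin: centre of the underside.
- screwdriver: Bystander: loose red-handled screwdriver, 150 mm long, lying beyond the fixtures. Origin: under its middle.
- dust_brush: Bystander: loose wooden dust brush, 160 mm long, lying beyond the fixtures. Origin: under its middle.
Not all that is in view belongs to the job. Leave any pink or red look-alike of the ring alone.

How it is judged:
On the way:
1. the ring has been slid in under the gauge step as far as it goes: squarely against the step, or beneath it (x of ring in the frame of gauge between -0.014 and 0.006 m and y of ring in the frame of gauge between -0.02 and 0.02 m and (contact force between ring and gauge above 0.3 N or x of ring in the frame of gauge above -0.005 m)), for 0.1 s.
At the end, for the whole second after the job is handed in: The ring lies flat and still on the bench, its centre within 5 mm of fully home and 8 mm sideways, in the low bay or, with the flag held up by over 0.15 rad, in the tall bay. A ring within 1 mm of 25 mm high fits either and may be in either (((x of ring in the frame of low_bay between -0.005 and 0.006 m and y of ring in the frame of low_bay between -0.008 and 0.008 m) or (x of ring in the frame of tall_bay between -0.005 and 0.006 m and y of ring in the frame of tall_bay between -0.008 and 0.008 m and value of joint flag above 0.15 rad)) and height (world z) of ring below 0.004 m and angle between ring's own z axis and vertical below 0.05 rad and linear speed of ring below 0.01 m/s); the robot touches nothing.
It fails at once if the ring is lifted off the bench (more than 12 mm) or tipped (more than 0.3 rad) (height (world z) of ring above 0.012 m or angle between ring's own z axis and vertical above 0.3 rad).
It fails at once if the ring is rammed against the gauge (more than 40 N) (contact force between ring and gauge above 40 N).
It fails at once if a bystander is moved more than 20 mm (distance of any of loupe, objective, screw_dish, oil_jar, watch_head, screwdriver, dust_brush from where it was at the start of the episode above 0.02 m).
It also fails if it takes over 58 s, if anything falls off the work surface, if the arm or the gripper's body presses on something with over 40 N, if the wrist force passes 120 N, or if a joint passes its speed limit or range.

### The arm

A 7-joint arm with a two-finger parallel gripper is mounted at the origin on the work surface. World frame = base frame: x ahead of the robot, y to its left, z up, the work surface at z = 0. Lengths are in m, angles in rad, forces in N, time in s.
With the tool pointing down it reaches from about 0.4 to 0.85 m from the base axis. Payload 10.4 kg.
Tool frame: the origin (TCP) lies midway between the tips of the shut fingers; the grasp point (between the pads) lies 19 mm behind it; z points along the fingers, x is the direction in which the jaws open and shut, and the axes are right-handed (so a half turn about z gives the same grasp; the last joint's range is limited). The gripper opens to 85 mm and grips with 20 to 120 N. Pads are 22 mm wide; open, the fingers measure 114 mm over their backs; the gripper's body (76 mm by 85 mm) begins 54 mm behind the grasp point. The pads swing forward as they close: fully open they stand 13 mm farther back than shut.
Start: joints at [1.26, 0.332, -0.065, 1.46, 0.022, 1.35, -0.088], TCP at [0.177, -0.599, 0.231] pointing down, gripper open.
Joint ranges: [-2.6, 2.6], [-0.5, 2.12], [-1.47, 1.34], [0.16, 2.42], [-1.27, 4.41], [0.06, 2.06], [-2.6, 2.6]. Speed limits (rad/s): [2.22, 2.22, 2.79, 2.79, 3.14, 3.14, 3.14].

### API

Orientations are given as a unit quaternion [x, y, z, w].
In Python, from workcell import monitor, eyes, ticket, models gives the robot as it stands.
- The arm moves only by the tool servo_tool, never from a script. Its argument "motion" is a list of rows, each a list of 7 numbers: the opening, from 0 (shut) to 1 (fully open), then the shift along the tool's x, y, z in m, then the turn, a rotation vector about the tool's x, y, z in degrees. In form: [[fingers, tx, ty, tz, rx, ry, rz], ...]. A call has 1 to 20 rows; each row is the pose to reach, as a shift and turn from the pose commanded when the call began, along the tool's axes at that moment; what a row does not reach only later rows make up. A row lasts 1/8 s, in which the tool goes at most 62.5 mm and 10.7 degrees, less where a joint would pass 70% of its speed; a pose out of reach is approached as far as the arm can. A call with a gripper value outside its range is refused whole. The fingers move at their own pace and stop on an object; "grip_force" is the grip in N (left out, the last holds). Time passes only in rows, so rows that repeat a pose let the fingers close. It gives the time, the measured TCP pose, the force and the opening at its end, in the units of the state.
- monitor.get_obs(): the state, without advancing time (a new reading comes with each control period).
- eyes.camera(name): name is "scene" or "side" or "wrist"; returns (picture, depth): 384x512x3 uint8, blue, green, red; 384x512 float32, m along the optical axis (not along the pixel's ray), 0 where there is no reading.
- eyes.camera_info(name): a dict with "intrinsics" (3x3 intrinsics, pixels), "extrinsics" (4x4, takes a point from world to camera coordinates); the wrist camera has in their place "tool_from_camera" (4x4, takes a point from camera to tool coordinates, whose origin is the TCP and whose axes are the tool frame's). Camera axes: x right, y down, z forward; pixel columns grow to the right and rows downward; lengths in m; the calibration is good to about 2 mm. The wrist camera is an equidistant fisheye: a pixel r from the principal point sees the ray r / f radians off the axis. A picture is of the moment at which its call begins: read the wrist's pose just before it. camera_info takes no time and is no camera call.
- ticket.hand_in(): hands the job in, once; it reports no verdict.
Trained networks look in the newest picture that a camera, given by its name, has taken for a name from the list of things; names that differ only in an ending like _2 or _b are one class to them, and where a whole thing is asked for, a point or a joint stands for the part that bears it (a point fixed in the world has none). Each returns a list of dicts, best first, with "confidence" (0 to 1); they miss things now and then, are a little off and sometimes report something else, mostly with a low value. They report only what shows in the picture. A call takes as long as a camera call. They do not tell look-alikes from the thing itself.
- models.boxes_of(camera, thing): "point" ([x, y, z] in m, in the coordinates of the camera as it stood for that picture, good to about 4 mm: the middle of the surface that is visible of it).
The state is a dict: "clock": time; "joint_pos": joint angles; "joint_velocities": joint speeds; "tau": joint torques, N m; "position": TCP position; "ee_rot": TCP orientation; "ft_force": force on the tool from outside, world axes, zero at the start; "torque": the same for the moment, N m; "grip_width": opening from 0.0 (shut) to 1.0 (fully open).
Only numpy, scipy, OpenCV 4.12 (cv2) and the standard library are available. Lean on these libraries where they do the work, as an engineer would, in place of code of your own. Each camera call takes 0.05 s, during which the arm holds its last target. There are 200 camera calls.

## Working session

There is one attempt and no reset: what is moved stays moved. The work goes in short steps, Python scripts to look and compute and a tool call to move; the robot and the scene stay as the last step left them, time stands still between calls to the robot, and variables do not carry over. Pictures are saved under pics/ and viewed, about 8 in all and at most 12, crops included, and the job is handed in when it is done.

Besides the shell and the picture viewer there is one more tool, called after "Emit:" as name(argument=value, ...) on one line, values as JSON. servo_tool: Moves the arm, as the interface text tells. Its arguments: {"type":"object","properties":{"motion":{"type":"array"},"grip_force":{"type":"number"}},"required":["motion"]}

```bash
mkdir -p pics; cat > h.py <<'E'
import numpy as np, cv2
from workcell import monitor, eyes, ticket, models
def w(cam,p):
    T=np.linalg.inv(np.array(eyes.camera_info(cam)["extrinsics"])); return (T@np.r_[p,1])[:3]
def cloud(cam,d):
    K=np.array(eyes.camera_info(cam)["intrinsics"]);v,u=np.mgrid[:384,:512]
    P=np.stack([(u-K[0,2])/K[0,0]*d,(v-K[1,2])/K[1,1]*d,d],-1)
    T=np.linalg.inv(np.array(eyes.camera_info(cam)["extrinsics"])); return P@T[:3,:3].T+T[:3,3]
E
python3 - <<'E'
from h import *
o=monitor.get_obs();print(o["clock"],o["position"],o["ee_rot"],o["grip_width"])
ims=[]
for c in("scene","side"):
    p,d=eyes.camera(c);np.savez(c,p=p,d=d);ims.append(p)
    print(c,w(c,[0,0,0]))
    for n in("ring","gauge","low_bay","tall_bay","loupe","objective","screw_dish","oil_jar","watch_head"):
        for b in models.boxes_of(c,n)[:3]:
            print(c,n,round(b["confidence"],2),w(c,b["point"]).round(3))
cv2.imwrite("pics/a.png",cv2.resize(ims[0],(800,600)));cv2.imwrite("pics/b.png",cv2.resize(ims[1],(800,600)))
E
```

```text
0.0 [ 0.17729867 -0.59892198  0.23051792] [ 8.01210517e-01 -5.98382151e-01 -5.88853214e-04 -4.03145171e-04] 1.0019156190951064
scene [1.33286586 0.54731807 1.46763594]
scene ring 0.91 [0.432 0.307 0.015]
scene ring 0.84 [0.458 0.171 0.028]
scene ring 0.76 [0.346 0.063 0.015]
scene gauge 0.64 [ 0.66  -0.249  0.028]
scene low_bay 0.83 [0.643 0.239 0.015]
scene tall_bay 0.82 [ 0.659 -0.011  0.02 ]
scene objective 0.62 [ 0.633 -0.119  0.019]
scene screw_dish 0.6 [0.424 0.485 0.008]
scene watch_head 0.65 [0.612 0.455 0.006]
side [ 0.24798513 -0.64802296  0.85218255]
side ring 0.89 [0.303 0.358 0.016]
side ring 0.8 [0.442 0.151 0.027]
side ring 0.77 [0.421 0.289 0.016]
side gauge 0.71 [ 0.646 -0.261  0.028]
side low_bay 0.68 [0.616 0.213 0.016]
side tall_bay 0.85 [ 0.646 -0.027  0.023]
side tall_bay 0.34 [ 0.648 -0.261  0.032]
side tall_bay 0.22 [ 0.519 -0.514  0.051]
side screw_dish 0.73 [0.425 0.488 0.01 ]
side oil_jar 0.61 [ 0.519 -0.516  0.055]
side oil_jar 0.59 [ 0.646 -0.032  0.021]
side watch_head 0.49 [0.603 0.444 0.004]
```

View pics/a.png

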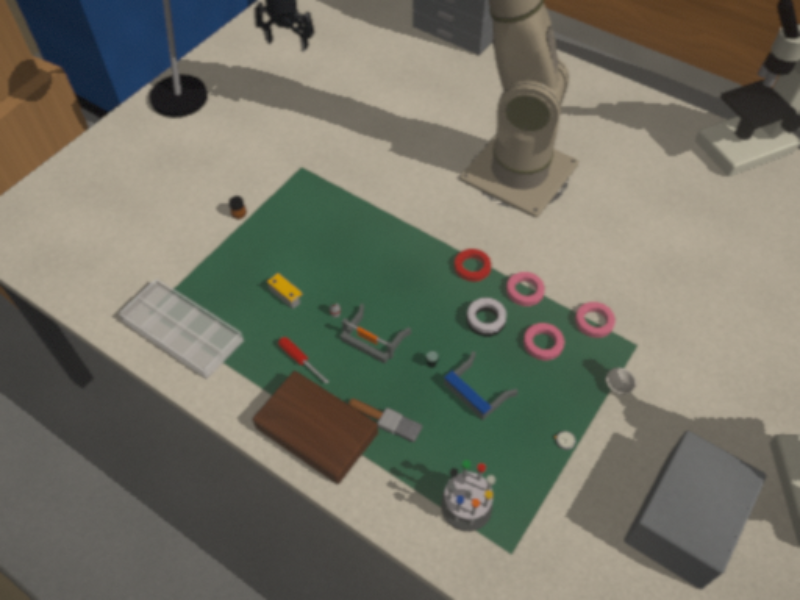

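View pics/b.png

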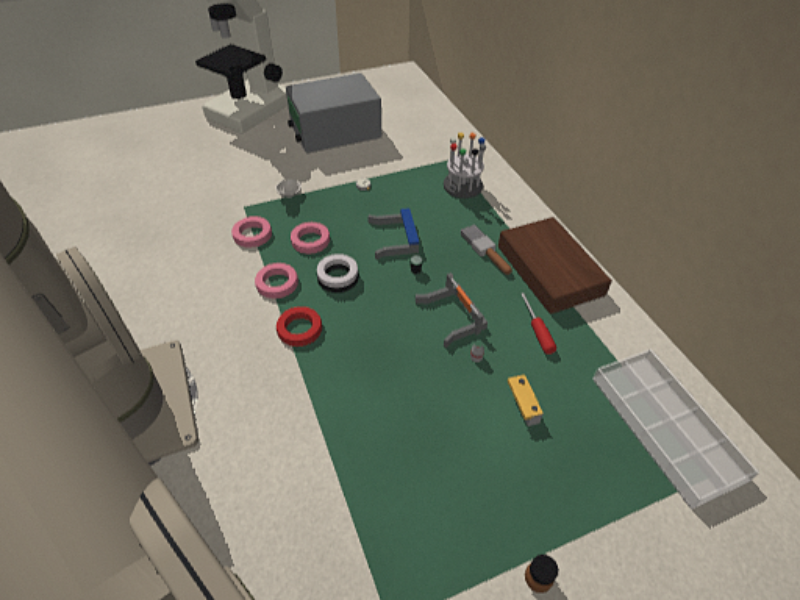

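The real ring is the silver-topped one with a black base: scene (487,316), side (337,272). The look-alikes are red, scene (472,264), and pink, (525,288), (544,340) and (595,319). The gauge is yellow at scene (285,289), the tall bay has the orange flag at (367,335), and the low bay has the blue roof at (467,392). The loupe is at (432,358) and the objective at (335,310).

```bash
python3 - <<'E'
from h import *
from scipy.optimize import least_squares
def ringfit(X):
    s=least_squares(lambda q:np.hypot(*(X-q[:2]).T)-q[2],[*X.mean(0),.035],loss='soft_l1',f_scale=.003);return s.x
for c in("scene","side"):
    z=np.load(c+".npz");p,d=z["p"],z["d"];W=cloud(c,d);hsv=cv2.cvtColor(p,cv2.COLOR_BGR2HSV).astype(int)
    H,S,V=hsv[...,0],hsv[...,1],hsv[...,2];ok=(d>0)&(W[...,2]>.004)&(W[...,2]<.07)
    def box(x0,x1,y0,y1): return ok&(W[...,0]>x0)&(W[...,0]<x1)&(W[...,1]>y0)&(W[...,1]<y1)
    for n,m in dict(yellow=box(.55,.75,-.36,-.15)&(H>18)&(H<34)&(S>130),blue=box(.53,.75,.12,.34)&(H>100)&(H<125)&(S>130),orange=box(.55,.75,-.1,.08)&(H>4)&(H<18)&(S>150)).items():
        X=W[m]; r=cv2.minAreaRect((X[:,:2]*1000).astype(np.float32));print(c,n,m.sum(),np.round(r[0],1),np.round(r[1],1),round(r[2],1),"z pct",np.percentile(X[:,2],[5,50,95]).round(4))
        Xc=X[:,:2]-X[:,:2].mean(0);v=np.linalg.svd(Xc,full_matrices=False)[2][0];v*=np.sign(v[1]);print("   mean",X.mean(0).round(4),"yaw from y axis deg",np.degrees(np.arctan2(-v[0],v[1])).round(2))
    m=box(.37,.53,.08,.25)&(S<60)&(V>120)
    X=W[m];t=np.percentile(X[:,2],[10,50,90]);q=ringfit(X[X[:,2]>t[1]-.004][:,:2]);print(c,"ring",m.sum(),t.round(4),q.round(4))
    # fixtures top-down
    for n,b in dict(g=(.55,.75,-.36,-.17),t=(.55,.75,-.1,.08),l=(.53,.75,.13,.34)).items():
        m=box(*b);X=W[m];
        im=np.zeros((200,200,3),np.uint8)
a=cv2.resize(np.load("side.npz")["p"][100:300,150:380],None,fx=3.4,fy=3,interpolation=cv2.INTER_CUBIC)[:600,:800]
# topdown map from both
im=np.zeros((600,800,3),np.uint8)
for c in("scene","side"):
    z=np.load(c+".npz");W=cloud(c,z["d"]);m=(z["d"]>0)&(W[...,2]<.08)
    X=W[m];P=z["p"][m];u=((.42-X[:,1])*800/.8).astype(int);v=((.8-X[:,0])*1000).astype(int)
    k=(u>=0)&(u<800)&(v>=0)&(v<600);o=np.argsort(X[k][:,2])
    for dx in(0,1):
        for dy in(0,1): im[np.clip(v[k][o]+dy,0,599),np.clip(u[k][o]+dx,0,799)]=P[k][o]
cv2.imwrite("pics/c.png",im)
E
```

```text
scene yellow 181 [ 649.8 -250.4] [87.8 46.2] 80.8 z pct [0.0241 0.0315 0.0371]
   mean [ 0.6556 -0.2497  0.0308] yaw from y axis deg -8.73
scene blue 224 [644.8 235.1] [115.7  27.7] 76.0 z pct [0.0258 0.031  0.0368]
   mean [0.6444 0.2369 0.0311] yaw from y axis deg -12.23
scene orange 53 [655.8 -13.7] [12.7 46.6] 3.1 z pct [0.0327 0.0448 0.0517]
   mean [ 0.6563 -0.0134  0.043 ] yaw from y axis deg 1.9
scene ring 254 [0.0216 0.0268 0.0311] [0.4523 0.1687 0.0356]
side yellow 303 [ 649.3 -254.1] [80.4 33.9] 80.3 z pct [0.029  0.0322 0.0347]
   mean [ 0.6477 -0.2553  0.032 ] yaw from y axis deg -8.92
side blue 147 [638.4 231.8] [119.3  22.7] 76.5 z pct [0.0284 0.0316 0.0342]
   mean [0.6375 0.2294 0.0315] yaw from y axis deg -12.68
side orange 69 [656.9 -15.6] [58.4 24.5] 89.1 z pct [0.0238 0.0458 0.0506]
   mean [ 0.6495 -0.0194  0.0404] yaw from y axis deg -0.45
side ring 224 [0.0265 0.0287 0.0305] [0.4458 0.163  0.0354]
```

View pics/c.png

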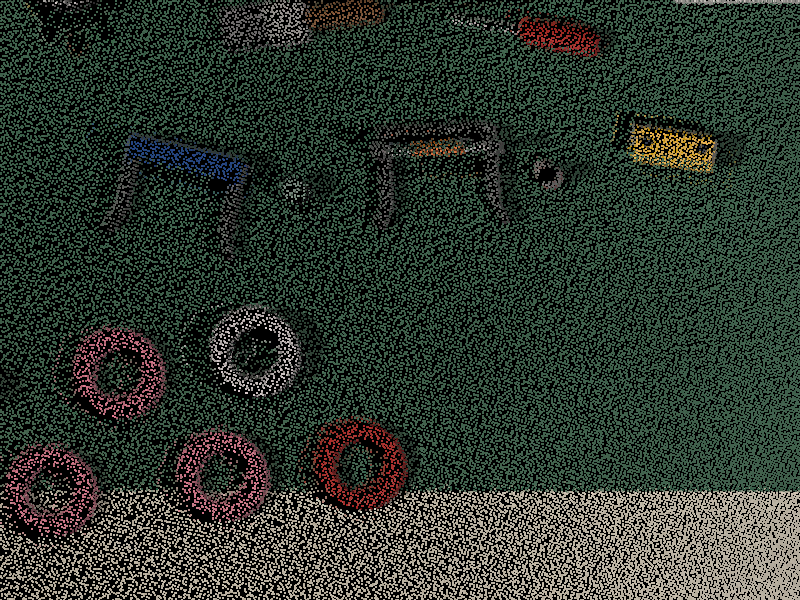

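The top-down map shows the ring at about (0.449, 0.166), with a clear lane near x≈0.45 to the gauge. I'll move over the middle first and take a wrist look.

Emit:
servo_tool(motion=[[0,-0.372,-0.395,-0.02,0,0,16.5],[0,-0.372,-0.395,-0.02,0,0,16.5],[0,-0.372,-0.395,-0.02,0,0,16.5],[0,-0.372,-0.395,-0.02,0,0,16.5],[0,-0.372,-0.395,-0.02,0,0,16.5],[0,-0.372,-0.395,-0.02,0,0,16.5],[0,-0.372,-0.395,-0.02,0,0,16.5],[0,-0.372,-0.395,-0.02,0,0,16.5],[0,-0.372,-0.395,-0.02,0,0,16.5],[0,-0.372,-0.395,-0.02,0,0,16.5],[0,-0.372,-0.395,-0.02,0,0,16.5]])

```text
clock: 2.38
position: [0.4503, -0.1311, 0.2513]
ee_rot: [-0.707, 0.707, -0.0, -0.0]
ft_force: [-1.1, -0.3, 0.2]
grip_width: -0.002
```

```bash
cat >> h.py <<'E'
from scipy.spatial.transform import Rotation as R
def wrist():
    o=monitor.get_obs();p,d=eyes.camera("wrist");i=eyes.camera_info("wrist")
    K=np.array(i["intrinsics"]);C=np.array(i["tool_from_camera"]);T=np.eye(4);T[:3,:3]=R.from_quat(o["ee_rot"]).as_matrix();T[:3,3]=o["position"]
    return p,d,K,T@C
def wcloud(d,K,T):
    v,u=np.mgrid[:384,:512];a=(u-K[0,2])/K[0,0];b=(v-K[1,2])/K[1,1];r=np.hypot(a,b)+1e-9
    t=np.tan(np.minimum(r,1.45))/r;P=np.stack([a*t*d,b*t*d,d],-1);return P@T[:3,:3].T+T[:3,3]
def topdown(p,K,T,z,x0,y0,s=1000,h=600,w=800):
    "row 0 = x0 (far), col 0 = y0 (left)"
    v,u=np.mgrid[:h,:w];X=np.stack([x0-v/s,y0-u/s,np.full(u.shape,z)],-1)
    q=(X-T[:3,3])@T[:3,:3];th=np.arctan2(np.hypot(q[...,0],q[...,1]),q[...,2]);ph=np.hypot(q[...,0],q[...,1])+1e-9
    return cv2.remap(p,(K[0,2]+K[0,0]*th*q[...,0]/ph).astype(np.float32),(K[1,2]+K[1,1]*th*q[...,1]/ph).astype(np.float32),cv2.INTER_LINEAR)
E
python3 - <<'E'
from h import *
p,d,K,T=wrist();print(T.round(3),K[0,0],d[d>0].min())
np.savez("w1",p=p,d=d,K=K,T=T)
W=wcloud(d,K,T)
im=topdown(p,K,T,.03,.75,.2,1400,600,800)
cv2.imwrite("pics/d.png",im)
hsv=cv2.cvtColor(p,cv2.COLOR_BGR2HSV).astype(int);H,S,V=hsv[...,0],hsv[...,1],hsv[...,2]
for n,m in dict(y=(H>18)&(H<34)&(S>130)&(W[...,1]<-.15)&(W[...,1]>-.36)&(W[...,0]>.5),o=(H>4)&(H<18)&(S>150)&(abs(W[...,1])<.1)&(W[...,0]>.55),b=(H>100)&(H<125)&(S>130)&(W[...,0]>.5)&(W[...,1]>.1)).items():
    m&=(d>0)&(W[...,2]>.015)&(W[...,2]<.07);X=W[m]
    if len(X)<10: print(n,len(X));continue
    r=cv2.minAreaRect((X[:,:2]*1000).astype(np.float32));Xc=X[:,:2]-X[:,:2].mean(0);v=np.linalg.svd(Xc,full_matrices=False)[2][0];v*=np.sign(v[1])
    print(n,len(X),np.round(r[0],1),np.round(r[1],1),X.mean(0).round(4),np.percentile(X[:,2],[5,50,95]).round(3),np.degrees(np.arctan2(-v[0],v[1])).round(2))
E
```

```text
[[-0.    -0.966 -0.259  0.516]
 [-1.     0.001 -0.001 -0.13 ]
 [ 0.001  0.259 -0.966  0.394]
 [ 0.     0.     0.     1.   ]] 297.3186396354542 0.050001238
y 1252 [ 651.1 -249.1] [80.5 32.7] [ 0.6477 -0.2505  0.0335] [0.029 0.034 0.035] -2.08
o 376 [657.1 -13.6] [21.8 50.8] [ 0.6508 -0.0143  0.0446] [0.027 0.05  0.052] 2.79
b 677 [640.8 236.1] [118.6  22.5] [0.6391 0.23   0.0338] [0.032 0.034 0.035] -12.74
```

View pics/d.png

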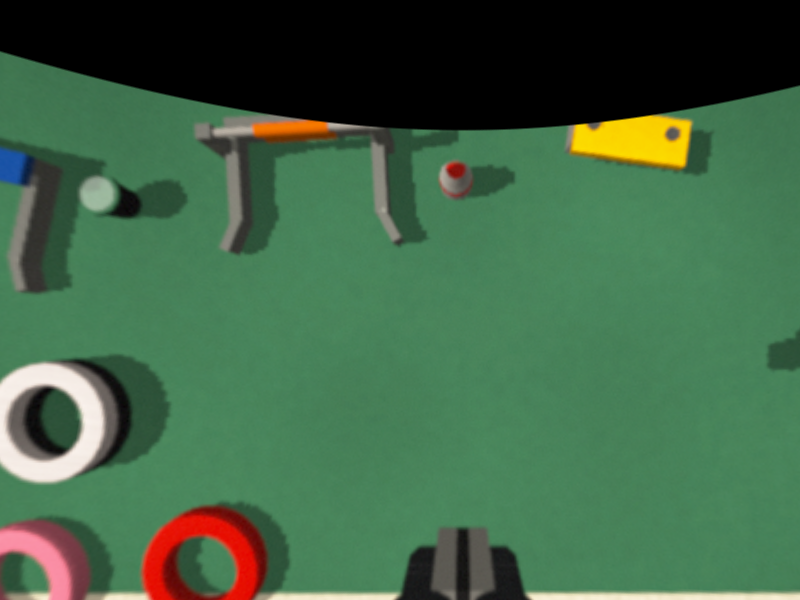

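Emit:
servo_tool(motion=[[0,-0.293,0.002,0.16,0,0,0],[0,-0.293,0.002,0.16,0,0,0],[0,-0.293,0.002,0.16,0,0,0],[0,-0.293,0.002,0.16,0,0,0],[0,-0.293,0.002,0.16,0,0,0],[0,-0.293,0.002,0.16,0,0,0],[0,-0.293,0.002,0.16,0,0,0],[0,-0.293,0.002,0.16,0,0,0]])

```text
clock: 3.42
position: [0.4492, 0.1608, 0.0916]
ee_rot: [-0.706, 0.708, -0.0, -0.0]
ft_force: [0.3, 0.0, 0.9]
grip_width: 0.002
```

```bash
python3 - <<'E'
from h import *
print(monitor.get_obs()["position"])
p,d,K,T=wrist();W=wcloud(d,K,T)
a=topdown(p,K,T,.028,.55,.30,2200,400,600);b=np.load("w1.npz")
cv2.imwrite("pics/e.png",a)
m=(d>0)&(abs(W[...,0]-.448)<.06)&(abs(W[...,1]-.162)<.06)&(W[...,2]>.012)&(W[...,2]<.045)
print(np.histogram(W[m][:,2],bins=np.arange(.012,.046,.002)))
d1=b["d"];W1=wcloud(d1,b["K"],b["T"]);m=(d1>0)&(abs(W1[...,0]-.448)<.06)&(abs(W1[...,1]-.162)<.06)&(W1[...,2]>.012)
print(np.histogram(W1[m][:,2],bins=np.arange(.012,.046,.002))[0])
E
```

```text
[0.44922761 0.16078394 0.09155953]
(array([  78,  311,  111,   71,   68,   66,   66,   81,  917, 3990,   97,
          0,    0,    0,    0,    0]), array([0.012, 0.014, 0.016, 0.018, 0.02 , 0.022, 0.024, 0.026, 0.028,
       0.03 , 0.032, 0.034, 0.036, 0.038, 0.04 , 0.042, 0.044]))
[ 78 125  68  61  74  65  69  86 339 785  35   0   0   0   0   0]
```

View pics/e.png

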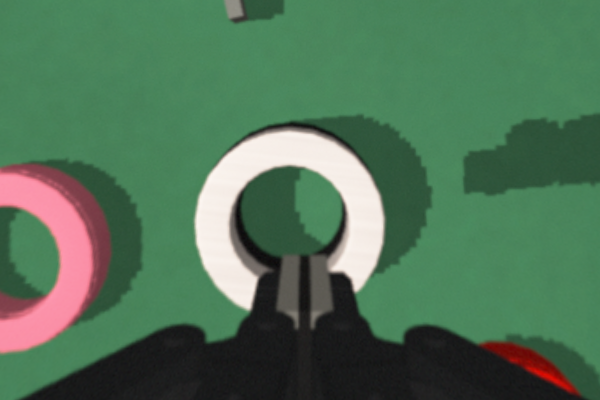

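The silver ring is confirmed, centred at (0.4487, 0.167), with its top at about 30 mm. I'll go down into the bore.

Emit:
servo_tool(motion=[[0,-0.0065,0.0005,0.0,0,0,0],[0,-0.0065,0.0005,0.03,0,0,0],[0,-0.0065,0.0005,0.06,0,0,0],[0,-0.0065,0.0005,0.083,0,0,0],[0,-0.0065,0.0005,0.083,0,0,0]])

```text
clock: 4.1
position: [0.4473, 0.1685, 0.0074]
ee_rot: [-0.707, 0.707, 0.001, -0.001]
ft_force: [0.1, 0.5, 1.1]
grip_width: -0.002
```

Emit:
servo_tool(motion=[[0,0.012,-0.001,0,0,0,0],[0,0.03,-0.003,0,0,0,0],[0,0.055,-0.006,0,0,0,0],[0,0.08,-0.009,0,0,0,0],[0,0.106,-0.011,0,0,0,0],[0,0.132,-0.014,0,0,0,0],[0,0.158,-0.017,0,0,0,0],[0,0.184,-0.02,0,0,0,0],[0,0.21,-0.022,0,0,0,0],[0,0.236,-0.025,0,0,0,0],[0,0.262,-0.028,0,0,0,0],[0,0.288,-0.031,0,0,0,2],[0,0.314,-0.034,0,0,0,4],[0,0.338,-0.036,0,0,0,6],[0,0.358,-0.038,0,0,0,8.7],[0,0.374,-0.04,0,0,0,8.7],[0,0.386,-0.041,0,0,0,8.7],[0,0.393,-0.042,0,0,0,8.7],[0,0.393,-0.042,0,0,0,8.7]])

```text
clock: 6.48
position: [0.4899, -0.2246, 0.0081]
ee_rot: [-0.651, 0.759, -0.0, -0.0]
ft_force: [0.7, -0.1, 0.3]
grip_width: -0.002
```

```bash
cat >> h.py <<'E'
def ringpos(guess,zt=.030):
    p,d,K,T=wrist();W=wcloud(d,K,T);hsv=cv2.cvtColor(p,cv2.COLOR_BGR2HSV)
    m=(d>0)&(np.hypot(W[...,0]-guess[0],W[...,1]-guess[1])<.075)&(abs(W[...,2]-zt)<.004)&(hsv[...,1]<70)&(hsv[...,2]>110)
    from scipy.optimize import least_squares
    X=W[m][:,:2]
    f=lambda q:np.maximum(np.hypot(*(X-q).T)-.043,0)+np.maximum(.027-np.hypot(*(X-q).T),0)
    s=least_squares(f,guess,loss='soft_l1',f_scale=.001);return s.x,np.abs(f(s.x)).mean(),len(X),(p,d,K,T,W)
E
python3 - <<'E'
from h import *
o=monitor.get_obs();print(o["position"],o["ft_force"])
q,e,n,(p,d,K,T,W)=ringpos([.495,-.215]);print(q,e,n)
cv2.imwrite("pics/f.png",topdown(p,K,T,.03,.72,-.1,2200,600,700))
hsv=cv2.cvtColor(p,cv2.COLOR_BGR2HSV).astype(int);H,S=hsv[...,0],hsv[...,1]
m=(H>18)&(H<34)&(S>130)&(d>0)&(abs(W[...,2]-.033)<.006)&(W[...,0]>.55);r=cv2.minAreaRect((W[m][:,:2]*1000).astype(np.float32));print(r,m.sum())
E
```

```text
[ 0.48992521 -0.22460923  0.00813624] [ 0.67797507 -0.11212831  0.34440288]
[ 0.49141485 -0.21096437] 0.00017111157455584558 9122
((0.0, 0.0), (0.0, 0.0), 0.0) 0
```

View pics/f.png

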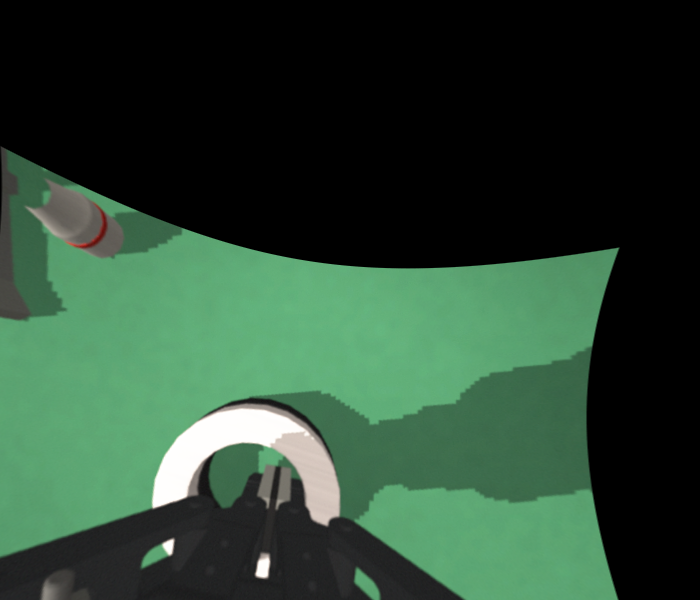

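Emit:
servo_tool(motion=[[0,0.008,0,0,0,0,0],[0,0.014,0,0,0,0,0],[0,0.014,0,0,0,0,0],[0,0.0,0,0,0,0,0],[0,0.0,-0.008,0,0,0,0],[0,0.0,-0.016,0,0,0,0],[0,0.0,-0.026,0,0,0,0],[0,0.0,-0.036,0,0,0,0],[0,0.0,-0.046,0,0,0,0],[0,0.0,-0.056,0,0,0,0],[0,0.0,-0.064,0,0,0,0],[0,0.0,-0.07,0,0,0,0],[0,0.0,-0.07,0,0,0,0]])

```text
clock: 8.15
position: [0.56, -0.2345, 0.0084]
ee_rot: [-0.651, 0.759, -0.0, 0.0]
ft_force: [0.6, 0.3, 0.3]
grip_width: 0.002
```

```bash
cat >> h.py <<'E'
def fr(o,yaw,p):
    c,s=np.cos(np.radians(yaw)),np.sin(np.radians(yaw));a,b=np.array(p)[:2]-o;return np.array([c*a+s*b,-s*a+c*b])
G=((.601,-.242),-8.7)
E
python3 - <<'E'
from h import *
o=monitor.get_obs();f=fr(*G,o["position"]);print(o["position"],o["ft_force"],"finger g",f)
q,e,n,(p,d,K,T,W)=ringpos([.575,-.237]);print(q,e,n,"ring g",fr(*G,q))
hsv=cv2.cvtColor(p,cv2.COLOR_BGR2HSV).astype(int);H,S=hsv[...,0],hsv[...,1]
m=(H>18)&(H<34)&(S>130)&(d>0)&(abs(W[...,2]-.033)<.006)&(W[...,0]>.55);r=cv2.minAreaRect((W[m][:,:2]*1000).astype(np.float32));print(r,m.sum())
cv2.imwrite("pics/g.png",topdown(p,K,T,.03,.70,-.13,2500,600,600))
E
```

```text
[ 0.560014   -0.23453228  0.0083693 ] [0.60720744 0.32442892 0.2525637 ] finger g [-0.04164398  0.00118222]
[ 0.54662164 -0.23132401] 4.063650890027261e-06 6256 ring g [-0.05536753  0.00232783]
((651.8698120117188, -249.5181427001953), (80.910888671875, 32.6809196472168), 81.7870864868164) 14352
```

View pics/g.png

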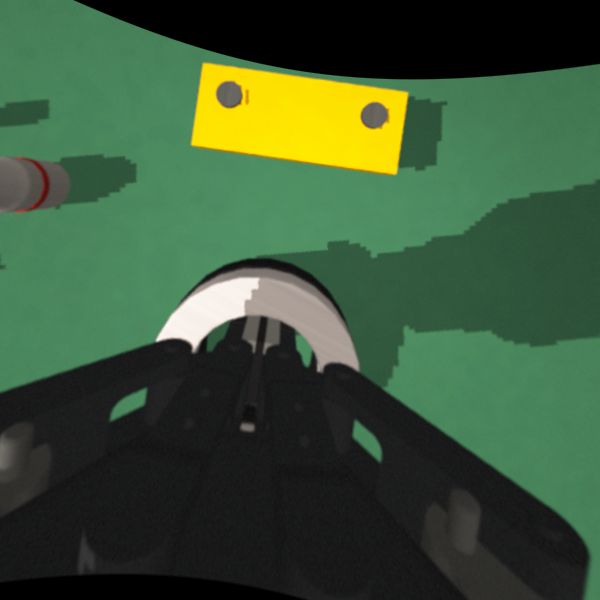

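Ring top-front edge is at row 270 and the step edge runs (192,145)–(397,174), square on. The finger pushes the front wall with the ring centre about 13 mm behind it. Next is a gentle push.

Emit:
servo_tool(motion=[[0,0,-0.006,0,0,0,0],[0,0,-0.014,0,0,0,0],[0,0,-0.022,0,0,0,0],[0,0,-0.03,0,0,0,0],[0,0,-0.036,0,0,0,0],[0,0,-0.039,0,0,0,0],[0,0,-0.041,0,0,0,0],[0,0,-0.043,0,0,0,0],[0,0,-0.044,0,0,0,0]])

```text
clock: 9.32
position: [0.6028, -0.2413, 0.0083]
ee_rot: [-0.651, 0.759, -0.0, 0.0]
ft_force: [-2.7, -0.1, 0.5]
grip_width: 0.003
```

Emit:
servo_tool(motion=[[0,0,-0.001,0,0,0,0],[0,0,-0.002,0,0,0,0],[0,0,-0.003,0,0,0,0]])

```text
clock: 9.7
position: [0.6058, -0.2418, 0.0083]
ee_rot: [-0.651, 0.759, -0.0, -0.0]
ft_force: [-1.8, -0.1, 1.1]
grip_width: 0.004
```

Emit:
servo_tool(motion=[[0,0,-0.001,0,0,0,0],[0,0,-0.002,0,0,0,0],[0,0,-0.002,0,0,0,0]])

```text
clock: 10.07
position: [0.6072, -0.242, 0.0082]
ee_rot: [-0.651, 0.759, 0.0, -0.0]
ft_force: [-5.3, 0.5, 2.7]
grip_width: 0.002
```

Emit:
servo_tool(motion=[[0,0,-0.001,0,0,0,0],[0,0,-0.002,0,0,0,0],[0,0,-0.002,0,0,0,0]])

```text
clock: 10.45
position: [0.6076, -0.2421, 0.008]
ee_rot: [-0.651, 0.759, 0.002, -0.002]
ft_force: [-12.5, 2.7, 8.9]
grip_width: 0.001
```

Stopped firmly: 12 N, with the finger halted at gauge x≈+5.6 mm, so the ring is at about −8 mm. That means a tall ring. I'll confirm the ring pose and fit the tall bay from the earlier wrist depth.

```bash
python3 - <<'E'
from h import *
from scipy.optimize import least_squares
G2=((.602,-.2423),-8.2)
q,e,n,_=ringpos([.593,-.241]);print("ring g",fr(*G2,q),e,n,fr(*G2,monitor.get_obs()["position"]))
b=np.load("w1.npz");p,d=b["p"],b["d"];W=wcloud(d,b["K"],b["T"])
m=(d>0)&(abs(W[...,2]-.0205)<.004)&(W[...,0]>.56)&(W[...,0]<.72)&(W[...,1]>-.105)&(W[...,1]<.075)
X=W[m][:,:2]
# straight wall tops |y| 49..58, x>-18 ; lips band along flare to 66 at -42
def f(q):
    c,s=np.cos(q[2]),np.sin(q[2]);a=X-q[:2];x=c*a[:,0]+s*a[:,1];y=np.abs(-s*a[:,0]+c*a[:,1])
    off=np.where(x<-.018,(-.018-x)*8/24,0)
    w=np.maximum(np.maximum(.049+off-y,y-.058-off),0)
    return np.r_[np.where(x>.040,0,w),np.maximum(-.043-x,0)]
for y0 in(-.15,0,.05,.15):
    s=least_squares(f,[.617,-.014,y0],loss='soft_l1',f_scale=.002,x_scale=[.01,.01,.1]);print(len(X),s.x,s.cost)
xs=X[:,0];print("front x",np.percentile(xs,[0.5,2]))
for lo,hi in((-.105,-.015),(-.015,.075)):
    k=(X[:,1]>lo)&(X[:,1]<hi)
    for a in np.arange(.57,.66,.01):
        t=X[k&(abs(xs-a)<.005)][:,1]
        if len(t)>5: print(round(a,3),len(t),np.percentile(t,[5,50,95]).round(4))
m=(d>0)&(W[...,2]>.043)&(W[...,2]<.056)&(W[...,0]>.6)&(abs(W[...,1]+.014)<.09);Y=W[m][:,:2];print("rod",len(Y),np.polyfit(Y[:,1],Y[:,0],1),Y.min(0),Y.max(0))
E
```

```text
ring g [-0.00911901  0.00229688] 3.551516978742006e-06 5899 [0.005554   0.00100669]
932 [ 0.618656  -0.0163222  0.0519365] 0.00018300779481881914
932 [ 0.61865599 -0.0163222   0.05193631] 0.000183007794818043
932 [ 0.61865599 -0.0163222   0.05193619] 0.00018300779481854876
932 [ 0.61865599 -0.0163222   0.05193624] 0.00018300779481823535
front x [0.57418021 0.57743336]
0.58 22 [-0.0832 -0.0806 -0.0769]
0.59 50 [-0.0813 -0.0768 -0.0728]
0.6 51 [-0.0754 -0.0717 -0.0671]
0.61 54 [-0.074  -0.0703 -0.0662]
0.62 58 [-0.074  -0.07   -0.0651]
0.63 52 [-0.073  -0.0687 -0.0647]
0.64 53 [-0.0725 -0.0684 -0.0644]
0.65 51 [-0.0773 -0.0687 -0.0643]
0.66 8 [-0.077  -0.0635 -0.0626]
0.57 9 [0.0406 0.0424 0.0464]
0.58 44 [0.0372 0.0413 0.0454]
0.59 43 [0.0336 0.0371 0.0422]
0.6 48 [0.0321 0.0364 0.0402]
0.61 48 [0.0324 0.0362 0.0414]
0.62 52 [0.033  0.0374 0.0421]
0.63 50 [0.0333 0.0374 0.0422]
0.64 56 [0.0345 0.039  0.0469]
0.65 34 [0.0345 0.0374 0.0401]
0.66 19 [0.0276 0.0371 0.0437]
rod 532 [-0.03996036  0.64949406] [ 0.64239604 -0.07758114] [0.65629284 0.04937955]
```

Emit:
servo_tool(motion=[[0,0,0.006,0,0,0,0],[0,0,0.014,0,0,0,0],[0,0,0.022,0,0,0,0],[0,0,0.03,0,0,0,0],[0,0,0.042,0,0,0,0],[0,0,0.056,0,0,0,0],[0,0,0.072,0,0,0,0],[0,0,0.088,0,0,0,0],[0,0,0.104,0,0,0,0],[0,0,0.118,0,0,0,0],[0,0,0.13,0,0,0,0],[0,0,0.138,0,0,0,0],[0,0,0.138,0,0,0,0]])

```text
clock: 12.12
position: [0.4727, -0.2215, 0.0083]
ee_rot: [-0.651, 0.759, 0.0, -0.0]
ft_force: [0.2, -0.4, -0.6]
grip_width: 0.002
```

Ring pose at the stop was gauge (−9.1, 2.3) mm. The tall bay fit is about (0.617, −0.016), yaw 2.7°. Sliding across to it.

Emit:
servo_tool(motion=[[0,-0.002,-0.013,0,0,0,0],[0,-0.014,-0.011,0,0,0,0],[0,-0.032,-0.008,0,0,0,-2],[0,-0.055,-0.005,0,0,0,-4],[0,-0.08,-0.001,0,0,0,-6],[0,-0.105,0.003,0,0,0,-8],[0,-0.13,0.007,0,0,0,-10],[0,-0.155,0.01,0,0,0,-11.4],[0,-0.177,0.014,0,0,0,-11.4],[0,-0.194,0.016,0,0,0,-11.4],[0,-0.205,0.018,0,0,0,-11.4],[0,-0.211,0.019,0,0,0,-11.4],[0,-0.211,0.019,0,0,0,-11.4]])

```text
clock: 13.75
position: [0.4863, -0.0095, 0.0082]
ee_rot: [0.724, -0.69, -0.0, -0.0]
ft_force: [-0.5, 0.9, -0.1]
grip_width: -0.002
```

```bash
echo 'B=((.617,-.0163),2.7)' >> h.py; python3 - <<'E'
from h import *
o=monitor.get_obs();print(o["position"],o["ee_rot"],"finger b",fr(*B,o["position"]))
q,e,n,(p,d,K,T,W)=ringpos([.486,-.024]);print("ring",q,fr(*B,q),e,n)
E
```

```text
[ 0.48632964 -0.00945224  0.00819826] [ 7.23705515e-01 -6.90108890e-01 -2.01089781e-04 -7.93087982e-05] finger b [-0.13020272  0.01299558]
ring [ 0.48682254 -0.02120075] [-0.1302638   0.00123689] 0.00016828258391458036 9175
```

Emit:
servo_tool(motion=[[0,0.006,0,0,0,0,0],[0,0.0125,-0.004,0,0,0,0],[0,0.0125,-0.01,0,0,0,0],[0,0.0125,-0.02,0,0,0,0],[0,0.0125,-0.032,0,0,0,0],[0,0.0125,-0.044,0,0,0,0],[0,0.0125,-0.056,0,0,0,0],[0,0.0125,-0.068,0,0,0,0],[0,0.0125,-0.08,0,0,0,0],[0,0.0125,-0.09,0,0,0,0],[0,0.0125,-0.096,0,0,0,0],[0,0.0125,-0.096,0,0,0,0]])

```text
clock: 15.3
position: [0.5835, -0.0178, 0.0084]
ee_rot: [0.724, -0.69, 0.0, -0.0]
ft_force: [0.2, -0.7, 0.2]
grip_width: 0.001
```

```bash
python3 - <<'E'
from h import *
o=monitor.get_obs();print(o["position"],o["ft_force"],"finger b",fr(*B,o["position"]))
q,e,n,(p,d,K,T,W)=ringpos([.57,-.018]);print("ring",q,fr(*B,q),e,n)
cv2.imwrite("pics/i.png",topdown(p,K,T,.025,.70,.1,2800,560,640))
E
```

```text
[ 0.5835064  -0.01784257  0.00840418] [ 0.16070073 -0.72070978  0.23848831] finger b [-3.35290869e-02  3.69075328e-05]
ring [ 0.56969911 -0.0176411 ] [-0.04731155  0.00088856] 4.151935500104777e-05 6431
```

View pics/i.png

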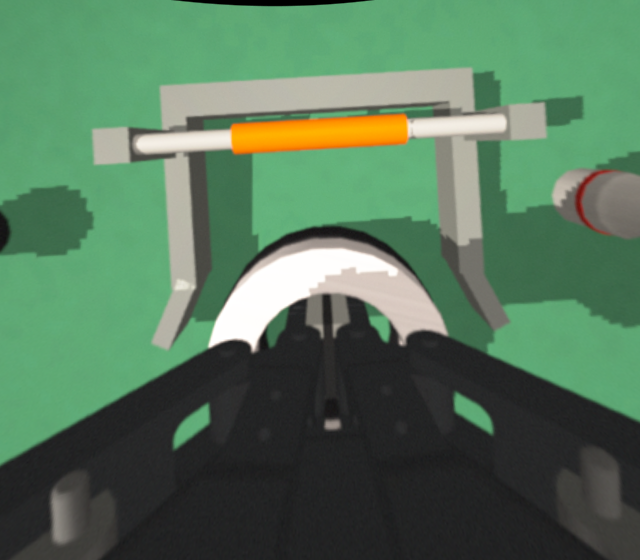

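Ring sits between the walls (cols 210–450), lined up within a couple of mm. Pushing home slowly.

Emit:
servo_tool(motion=[[0,-0.001,-0.005,0,0,0,0],[0,-0.001,-0.011,0,0,0,0],[0,-0.001,-0.017,0,0,0,0],[0,-0.001,-0.023,0,0,0,0],[0,-0.001,-0.029,0,0,0,0],[0,-0.001,-0.034,0,0,0,0],[0,-0.001,-0.038,0,0,0,0],[0,-0.001,-0.041,0,0,0,0],[0,-0.001,-0.043,0,0,0,0]])

```text
clock: 16.48
position: [0.6259, -0.015, 0.0083]
ee_rot: [0.723, -0.69, -0.0, 0.0]
ft_force: [-2.9, -0.0, 0.6]
grip_width: -0.0
```

Emit:
servo_tool(motion=[[0,0,-0.001,0,0,0,0],[0,0,-0.002,0,0,0,0],[0,0,-0.003,0,0,0,0],[0,0,-0.004,0,0,0,0],[0,0,-0.004,0,0,0,0]])

```text
clock: 17.1
position: [0.63, -0.0147, 0.0083]
ee_rot: [0.724, -0.69, 0.0, -0.0]
ft_force: [-2.9, -0.3, 0.4]
grip_width: 0.001
```

Emit:
servo_tool(motion=[[0,0,-0.001,0,0,0,0],[0,0,-0.002,0,0,0,0],[0,0,-0.003,0,0,0,0],[0,0,-0.003,0,0,0,0]])

```text
clock: 17.6
position: [0.6314, -0.0147, 0.0081]
ee_rot: [0.724, -0.69, -0.001, 0.001]
ft_force: [-10.6, -1.0, 7.2]
grip_width: 0.005
```

Emit:
servo_tool(motion=[[0,0,-0.001,0,0,0,0],[0,0,-0.002,0,0,0,0],[0,0,-0.002,0,0,0,0]])

```text
clock: 17.98
position: [0.6317, -0.0146, 0.0079]
ee_rot: [0.724, -0.69, -0.002, 0.003]
ft_force: [-17.1, -0.9, 12.8]
grip_width: -0.005
```

At home with a firm stop. I'll back the finger to mid-bore, lift straight up, retreat and look.

Emit:
servo_tool(motion=[[0,0,0.006,0,0,0,0],[0,0,0.014,0,0,0,0],[0,0,0.016,0,0,0,0],[0,0,0.016,-0.01,0,0,0],[0,0,0.016,-0.03,0,0,0],[0,0,0.016,-0.07,0,0,0],[0,0,0.06,-0.12,0,0,0],[0,0,0.12,-0.16,0,0,0],[0,0,0.16,-0.17,0,0,0],[0,0,0.16,-0.17,0,0,0]])

```text
clock: 19.23
position: [0.4739, -0.0224, 0.1815]
ee_rot: [0.723, -0.69, 0.003, 0.0]
ft_force: [0.4, -0.6, -0.1]
grip_width: 0.0
```

```bash
python3 - <<'E'
from h import *
o=monitor.get_obs();print(o["clock"],o["position"],o["ft_force"])
q,e,n,(p,d,K,T,W)=ringpos([.617,-.016]);print("ring",q,fr(*B,q),e,n)
cv2.imwrite("pics/j.png",topdown(p,K,T,.03,.74,.12,2500,550,650))
E
```

```text
19.225 [ 0.47390191 -0.02240673  0.18148634] [ 0.44274789 -0.60903442 -0.05821923]
ring [ 0.61679647 -0.01449415] [-0.00011824  0.00181343] 3.6494416212533186e-06 3163
```

View pics/j.png

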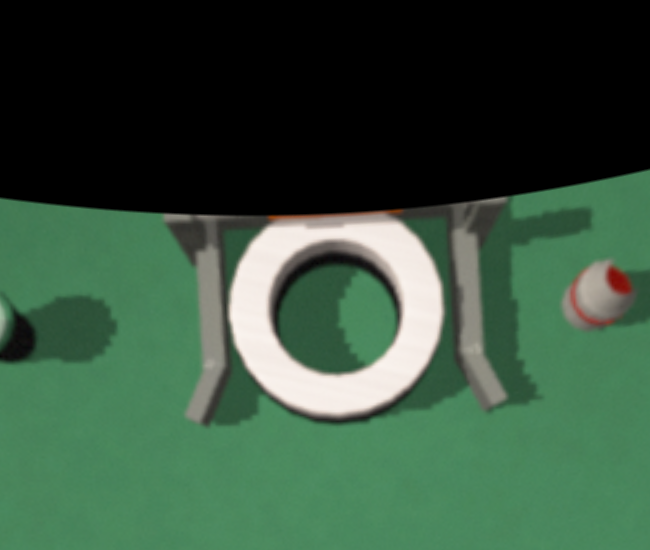

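The ring sits between the walls (cols 230–443, rows 215–418), at bay (−0.1, +1.8) mm, and the arm is clear.

```bash
python3 -c "
from h import *
print(ticket.hand_in())"
```

```text
the job is handed in; nothing more can be done
None
```

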